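# Pop open the sample chamber

## Robot

A 7-joint arm with a two-finger parallel gripper is mounted at the origin on the work surface. World frame = base frame: x ahead of the robot, y to its left, z up, the work surface at z = 0. Lengths are in mm, angles in rad, forces in N, time in s.
With the tool pointing down it reaches from about 400 to 875 mm from the base axis. Payload 4.4 kg.
Tool frame: the origin (TCP) lies midway between the tips of the shut fingers; the grasp point (between the pads) lies ctrl.tcp_to_grasp behind it (ctrl.tcp_to_grasp is the distance from the TCP to the grasp point, in mm); z points along the fingers, y is the line along which they close (so a half turn about z gives the same grasp; the last joint's range is limited). The gripper opens to 85 mm and grips with 20 to 120 N. Pads are 22 mm wide; open, the fingers measure 114 mm over their backs; the gripper's body (76 mm by 85 mm) begins 54 mm behind the grasp point. The pads swing forward as they close: fully open they stand 13 mm farther back than shut.
Start: joints at [1.223, 0.628, 0.038, 1.517, -0.027, 0.996, -0.02], TCP at [180.783, -624.368, 231.313] pointing down, gripper open.
Joint ranges: [-3.06, 3.06], [-0.37, 2.12], [-1.25, 1.32], [0.18, 2.47], [-1.1, 4.24], [0.23, 1.98], [-2.94, 2.94]. Speed limits (rad/s): [2.57, 2.57, 3.14, 3.14, 3.14, 3.14, 3.14].

## Interface

Orientations are given as [roll, pitch, yaw] about the fixed x, y, z axes, in that order (R = Rz(yaw) Ry(pitch) Rx(roll)).
In Python, from cell import ctrl, get_image, get_calibration, workorder, boxes_of, place_of gives the robot as it stands.
- The arm moves only by the tool play_rows, never from a script. Its argument "series" is a list that holds one entry, the list of rows, each a list of 7 numbers: the shift along the world's x, y, z in cm, then the turn, a rotation vector about the world's x, y, z in degrees, then the closure, from 0 (fully open) to 1 (shut). A call has 1 to 20 rows; each row shifts and turns the commanded pose from where the row before left it; what a row does not reach is not made up. A row lasts 1/8 s, in which the tool goes at most 62.5 mm and 10.7 degrees, less where a joint would pass 70% of its speed; a pose out of reach is approached as far as the arm can. A call with a gripper value outside its range is refused whole. The fingers move at their own pace and stop on an object; the grip force is fixed at half the most. Time passes only in rows, so rows that do not move let the fingers close. It gives the time, the measured TCP pose, the force, the opening and the grip force at its end, in the units of the state.
- ctrl.read_state(): the state, without advancing time (a new reading comes with each control period).
- get_image(name): name is "scene" or "side" or "wrist"; returns (picture, depth): 480x640x3 uint8, red, green, blue; 480x640 float32, mm along the optical axis (not along the pixel's ray), 0 where there is no reading.
- get_calibration(name): a dict with "K" (3x3 intrinsics, pixels), "k1" (the pictures are not rectified: a ray, as slopes to the right and down, at radius r is drawn at 1 + k1 r^2 times it, then the intrinsics apply), "R" (3x3) and "t" (3): a world point X has camera coordinates R X + t; the wrist camera has in their place "mount" (4x4, takes a point from camera to tool coordinates, whose origin is the TCP and whose axes are the flange's). Camera axes: x right, y down, z forward; pixel columns grow to the right and rows downward; lengths in mm; the calibration is good to about 2 mm. A picture is of the moment at which its call begins: read the wrist's pose just before it. get_calibration takes no time and is no camera call.
- workorder.finish_job(): hands the job in; it is judged then, once.
Trained networks look in the newest picture that a camera, given by its name, has taken for a name from the list of things; names that differ only in an ending like _2 or _b are one class to them, and where a whole thing is asked for, a point or a joint stands for the part that bears it (a point fixed in the world has none). Each returns a list of dicts, best first, with "p" (0 to 1); they miss things now and then, are a little off and sometimes report something else, mostly with a low value. They report only what shows in the picture. A call takes as long as a camera call.
- boxes_of(target, camera): "pixel" ([column, row] in pixels, amid what is visible of it).
- place_of(target, camera): "pixel" ([column, row] in pixels: a listed point, or the origin of a listed thing).
The state is a dict: "clock": time; "qpos": joint angles; "qd": joint speeds; "tau": joint torques, N m; "eef_pos": TCP position; "tool_rot": TCP orientation; "force": force on the tool from outside, world axes, zero at the start; "torque": the same for the moment, N m; "width": finger opening in mm; "gripper_force": force on a finger pad.
Only numpy, scipy, OpenCV 4.12 (cv2) and the standard library are available. Lean on these libraries where they do the work, as an engineer would, in place of code of your own. Each camera call takes 0.05 s, during which the arm holds its last target. There are 200 camera calls.

## Task

Press the oblong release button on the console of the sample chamber so that its lid unlatches and springs fully open, then take the hand away and leave it open. Do not press the round start button beside it, and leave the white sample jar standing where it is.

Things in the scene. Friction and masses are not known exactly. Their poses are not given: they have to be found in the camera images.
- release_top (a point): Centre of the top face of the release button: light grey, oblong, 44 mm (y) x 22 mm (x), in a black bezel on the dark-blue console of the sample chamber. At rest 83 mm above the bench, 12 mm proud of its bezel. Springs 6 mm straight down (1.5 N to start, 5 N at the bottom) and back up; 4 mm or more unlatches the lid. Axes: x level, from the console towards the lid; y along the console; z up.
- start_top (a point): Centre of the top face of the start button: light grey, round, 24 mm in diameter, black bezel 38 mm in diameter. On the same console, at the same height, 120 mm from the release button along y (on its left or its right). Same travel and spring. It must not be pressed. Same axes.
- lid (a joint): Angle of the chamber's white lid (178 x 250 x 22 mm), rad: 0 shut and latched, 1.5 fully open at its stop, upright. The chamber is fixed, 95 mm high when shut. The shut lid's front edge is 55 mm in x beyond the buttons' centres, its hinge 237 mm, at 71 mm height. Unlatched, it rises by its spring to the stop in about 1 s and stays; if it meets the hand, it opens on once the hand has gone up.
- jar_mid (a point): Centre (half-way up) of a loose white plastic jar with a lid, 56 mm in diameter, 90 mm tall, 0.3 kg, standing on the bench beside the chamber, 120 mm or more from the buttons.

How it is judged:
By the outcome, as a careful person would: the job done as asked, in the order asked, and still so for the second after the job is handed in, with the robot touching nothing.
It also fails if it takes over 24 s, if anything falls off the work surface, if the arm or the gripper's body presses on something with over 40 N, if the wrist force passes 120 N, or if a joint passes its speed limit or range.

## Working session

There is one attempt and no reset: what is moved stays moved. The work goes in short steps, Python scripts to look and compute and a tool call to move; the robot and the scene stay as the last step left them, time stands still between calls to the robot, and variables do not carry over. Pictures are saved under pics/ and viewed, at most 10 in all, crops included, and the job is handed in when it is done.

Besides the shell and the picture viewer there is one more tool, called after "Call:" as name([rows], argument=value, ...), one row to a line, values as JSON. play_rows: Moves the arm, as the interface text tells. Its arguments: {"type":"object","properties":{"series":{"type":"array"}},"required":["series"]}

```bash
mkdir -p pics
cat > h.py <<'E'
import numpy as np, cv2
from cell import ctrl,get_image,get_calibration,workorder,boxes_of,place_of
from scipy.spatial.transform import Rotation as Ro
def ray(name,px,st=None):
    c=get_calibration(name);K=np.array(c["K"])
    d=np.array([(px[0]-K[0,2])/K[0,0],(px[1]-K[1,2])/K[1,1]]);u=d.copy()
    for _ in range(20): u=d/(1+c["k1"]*(u@u))
    v=np.array([u[0],u[1],1.])
    if "mount" in c:
        M=np.array(c["mount"]);R=Ro.from_euler('xyz',st["tool_rot"]).as_matrix()
        return R@M[:3,3]+np.array(st["eef_pos"]), R@M[:3,:3]@v
    R=np.array(c["R"]);t=np.array(c["t"]);return -R.T@t, R.T@v
def dep(D,px,n=2):
    x,y=int(round(px[0])),int(round(px[1]));p=D[max(0,y-n):y+n+1,max(0,x-n):x+n+1];p=p[p>0];return np.median(p) if p.size else np.nan
E
python3 - <<'E'
from h import *
for n in ["scene","side","wrist"]:
    st=ctrl.read_state();im,D=get_image(n);cv2.imwrite(f"pics/{n}0.png",im[...,::-1])
    for t in ["release_top","start_top","jar_mid","lid"]:
        r=(place_of if t!="lid" else boxes_of)(t,n)
        for q in r[:2]:
            o,d=ray(n,q["pixel"],st);print(n,t,round(q["p"],2),np.round(q["pixel"]),np.round(o+d*dep(D,q["pixel"])),"z83:",np.round(o+d*(83-o[2])/d[2]))
print(ctrl.read_state())
E
```

```text
scene release_top 0.95 [172. 237.] [502. -28.  82.] z83: [503. -28.  83.]
scene release_top 0.21 [352. 247.] [708. 200.  88.] z83: [705. 202.  83.]
scene start_top 0.65 [242. 224.] [552.  81.  81.] z83: [553.  81.  83.]
scene jar_mid 0.74 [352. 248.] [710. 200.  87.] z83: [708. 202.  83.]
scene jar_mid 0.63 [174. 235.] [501. -23.  82.] z83: [502. -23.  83.]
scene lid 0.8 [228. 303.] [674. -23.  94.] z83: [668. -21.  83.]
side release_top 0.85 [319. 338.] [512. -27.  81.] z83: [511. -29.  83.]
side start_top 0.78 [296. 277.] [556.  95.  80.] z83: [554.  92.  83.]
side jar_mid 0.58 [325. 230.] [679. 198.  67.] z83: [664. 177.  83.]
side lid 0.97 [412. 303.] [640. -52.  94.] z83: [650. -43.  83.]
{'clock': 0.75, 'qpos': array([ 1.22320521,  0.62834912,  0.03849051,  1.51739262, -0.02699386,
        0.99632831, -0.02001611]), 'qd': array([ 6.29452595e-04, -8.50730005e-04,  5.29713494e-04,  8.60213652e-04,
        6.57843577e-04,  7.96672083e-06,  1.12085674e-03]), 'tau': array([ 2.75078237e-04, -5.63155282e+01,  1.22461841e+00, -1.93758720e+01,
        1.06508608e-02,  1.59607742e-03, -5.90658669e-07]), 'eef_pos': array([ 180.78343509, -624.36720263,  231.34861276]), 'tool_rot': array([ 3.14155290e+00, -3.99874504e-05,  2.81761174e-01]), 'force': array([-0.24434831,  0.1752552 ,  0.33624215]), 'torque': array([-0.03103567,  0.01305818, -0.03516694]), 'gripper_force': 0.0, 'width': 85.13214931941177}
```

View pics/scene0.png

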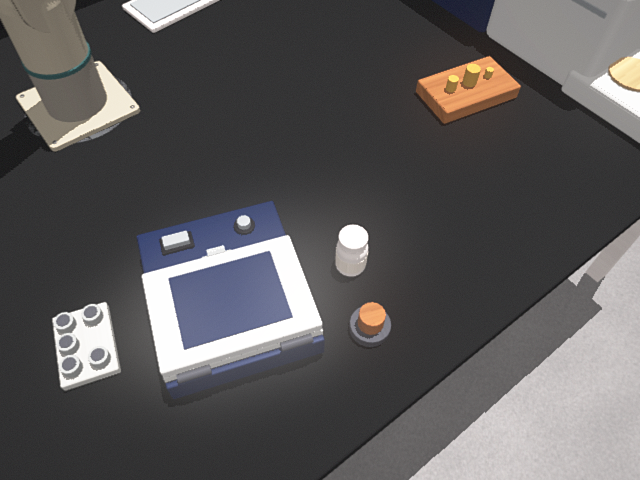

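View pics/side0.png

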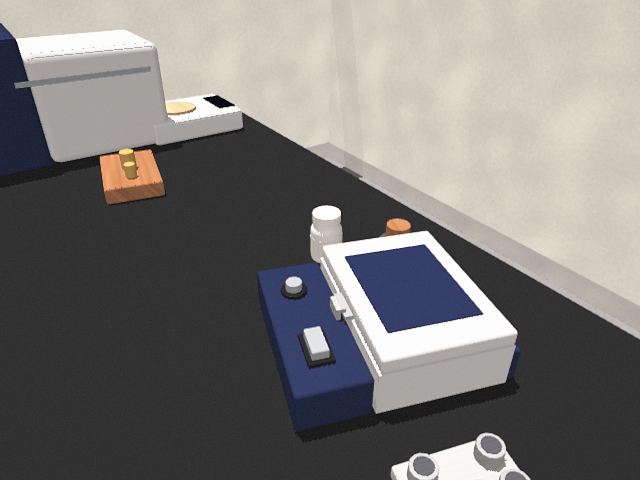

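The scene view shows the oblong release button at about (176,240), the round start button at (244,223) and the jar at (352,250). The side view has them at (317,343), (293,286) and (326,235). The console x axis points at about -21°. I'll move above the release button with the fingers shut and line up with the console.

Call:
play_rows([
  [[1.0,1.9,0,0,0,-1.2,1],[2.0,3.7,0,0,0,-2.4,1],[2.0,3.7,0,0,0,-2.4,1],[2.0,3.7,0,0,0,-2.4,1],[2.0,3.7,0,0,0,-2.4,1],[2.0,3.7,0,0,0,-2.4,1],[2.0,3.7,0,0,0,-2.4,1],[2.0,3.7,0,0,0,-2.4,1],[2.0,3.7,0,0,0,-2.4,1],[2.0,3.7,0,0,0,-2.4,1],[2.0,3.7,0,0,0,-2.4,1],[2.0,3.7,0,0,0,-2.4,1],[2.0,3.7,0,0,0,-2.4,1],[2.0,3.7,0,0,0,-2.4,1],[2.0,3.7,0,0,0,-2.4,1],[2.0,3.7,0,0,0,-2.4,1],[1.0,1.9,0,0,0,-1.2,1],[0,0,0,0,0,0,1]],
])

```text
clock: 3.0
eef_pos: [501.5, -29.6, 231.3]
tool_rot: [-3.141, -0.0, -0.385]
force: [0.3, -0.3, 0.7]
width: 0.0
gripper_force: 0.0
```

Run:
```python
from h import *
st=ctrl.read_state();im,D=get_image("wrist");cv2.imwrite("pics/w1.png",im[...,::-1])
print(st["clock"],st["eef_pos"],st["tool_rot"],st["qpos"],st["width"]);print(get_calibration("wrist")["mount"])
for t in ["release_top","start_top","jar_mid"]:
    for q in place_of(t,"wrist")[:2]:
        o,d=ray("wrist",q["pixel"],st);print(t,round(q["p"],2),np.round(q["pixel"]),np.round(o+d*dep(D,q["pixel"])),"z83:",np.round(o+d*(83-o[2])/d[2],1))
```

```text
3.0 [501.46719648 -29.58410889 231.30733848] [-3.14091550e+00 -3.48932392e-04 -3.84577433e-01] [-0.10242376  0.42157297  0.14841224  1.92551406 -0.08517837  0.7998712
 -1.86282108] 0.038064208384261
[[ 8.62236518e-04 -9.45744010e-01 -3.24911563e-01  8.35718459e+01]
 [ 9.99999501e-01  9.79246187e-04 -1.96607738e-04  3.25334235e-01]
 [ 5.04109000e-04 -3.24911232e-01  9.45744383e-01 -1.41549916e+02]
 [ 0.00000000e+00  0.00000000e+00  0.00000000e+00  1.00000000e+00]]
release_top 0.79 [306. 210.] [509. -25.  82.] z83: [508.8 -24.9  83. ]
start_top 0.68 [142. 222.] [546.  90.  82.] z83: [546.   89.8  83. ]
```

View pics/w1.png

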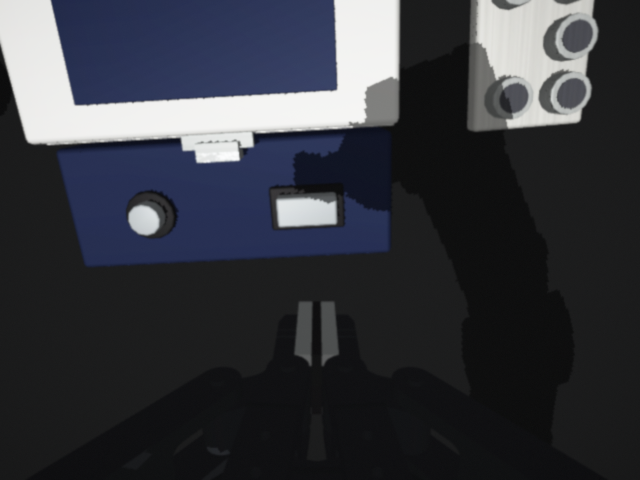

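The wrist view shows the release button at (306,210) and the start button at (144,218), which puts the release top at about (508,-25,83) and the console yaw at -18°. The wrist camera overhangs the lid, so I'll turn the tool half round before pressing.

Call:
play_rows([
  [[0.2,0.2,0,0,0,10.2,1],[0.2,0.2,0,0,0,10.2,1],[0,0,0,0,0,10.2,1],[0,0,0,0,0,10.2,1],[0,0,0,0,0,10.2,1],[0,0,0,0,0,10.2,1],[0,0,0,0,0,10.2,1],[0,0,0,0,0,10.2,1],[0,0,0,0,0,10.2,1],[0,0,0,0,0,10.2,1],[0,0,0,0,0,10.2,1],[0,0,0,0,0,10.2,1],[0,0,0,0,0,10.2,1],[0,0,0,0,0,10.2,1],[0,0,0,0,0,10.2,1],[0,0,0,0,0,10.2,1],[0,0,0,0,0,10.2,1],[0,0,0,0,0,10.2,1],[0,0,0,0,0,0,1],[0,0,0,0,0,0,1]],
])

```text
clock: 5.7
eef_pos: [504.6, -28.2, 231.3]
tool_rot: [-3.141, -0.0, 2.812]
force: [-0.4, -0.5, 0.3]
width: 0.3
gripper_force: 0.0
```

Call:
play_rows([
  [[0,0,-3,0,0,0,1],[0,0,-4,0,0,0,1],[0,0,-4,0,0,0,1],[0,0,-2,0,0,0,1],[0,0,0,0,0,0,1],[0,0,0,0,0,0,1]],
])

```text
clock: 6.45
eef_pos: [505.5, -27.3, 102.2]
tool_rot: [3.141, 0.001, 2.815]
force: [-0.0, 0.4, -0.3]
width: 0.1
gripper_force: 0.0
```

Run:
```python
from h import *
st=ctrl.read_state();print(st["clock"],st["eef_pos"],st["tool_rot"],st["qpos"][6])
im,D=get_image("side");im2,_=get_image("scene")
a=cv2.resize(im[230:430,220:420],(400,400),interpolation=3);b=cv2.resize(im2[150:350,100:300],(400,400),interpolation=3)
cv2.imwrite("pics/s2.png",np.hstack([a,b])[...,::-1])
```

```text
6.45 [505.46647935 -27.26322579 102.16645044] [3.14126633e+00 1.39489407e-03 2.81520441e+00] 0.6256436184933142
```

View pics/s2.png

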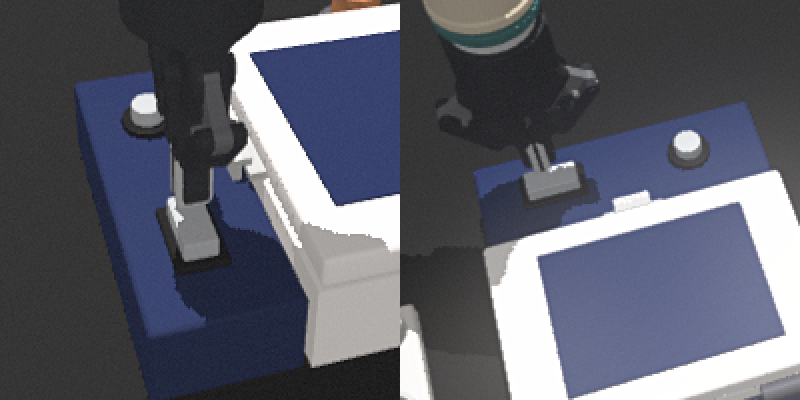

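The crops show the shut fingertips directly above the oblong button, and the start button is clear. I'll press to about 5 mm, then go up and away.

Call:
play_rows([
  [[0,0,-1,0,0,0,1],[0,0,-0.7,0,0,0,1],[0,0,-0.4,0,0,0,1],[0,0,-0.35,0,0,0,1],[0,0,0,0,0,0,1],[0,0,0,0,0,0,1]],
])

```text
clock: 7.3
eef_pos: [504.6, -27.6, 77.1]
tool_rot: [-3.141, 0.0, 2.816]
force: [-2.0, -0.7, 7.2]
width: -0.0
gripper_force: 3.2
```

Run:
```python
from h import *
st=ctrl.read_state();print(st["clock"],st["eef_pos"],st["force"])
im,D=get_image("side");im2,_=get_image("scene")
cv2.imwrite("pics/s3.png",np.hstack([cv2.resize(im,(400,300)),cv2.resize(im2,(400,300))])[...,::-1])
```

```text
7.3 [504.63782808 -27.55904832  77.07185531] [-1.95837052 -0.67783709  7.21340945]
```

View pics/s3.png

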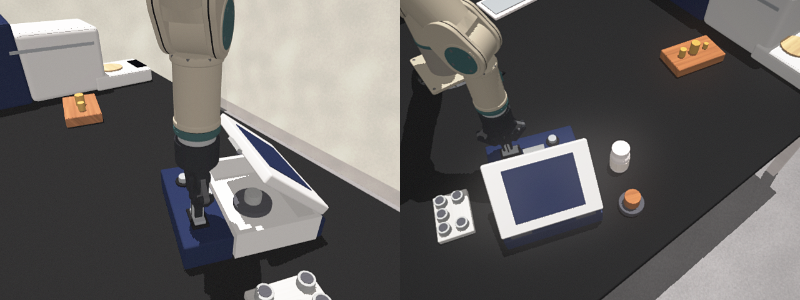

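The lid is rising. I'll go up and back towards the robot, away from the lid.

Call:
play_rows([
  [[0,0,1.5,0,0,0,1],[0,0,3,0,0,0,1],[0,0,4,0,0,0,1],[-1,0.3,4,0,0,0,1],[-2,0,4,0,0,0,1],[-2,0,3,0,0,0,1],[-1,-1,2,0,0,0,1],[0,-2,0,0,0,0,1],[0,0,0,0,0,0,1],[0,0,0,0,0,0,1],[0,0,0,0,0,0,1],[0,0,0,0,0,0,1]],
])

```text
clock: 8.9
eef_pos: [444.8, -53.7, 291.7]
tool_rot: [3.141, -0.001, 2.817]
force: [0.2, 0.3, 0.7]
width: -0.2
gripper_force: 0.0
```

Run:
```python
from h import *
st=ctrl.read_state();print(st["clock"],st["eef_pos"],st["force"])
im,D=get_image("side");im2,_=get_image("scene")
cv2.imwrite("pics/s4.png",np.hstack([cv2.resize(im,(400,300)),cv2.resize(im2,(400,300))])[...,::-1])
```

```text
8.9 [444.78236444 -53.66279135 291.67168603] [0.22870085 0.28750809 0.66854454]
```

View pics/s4.png

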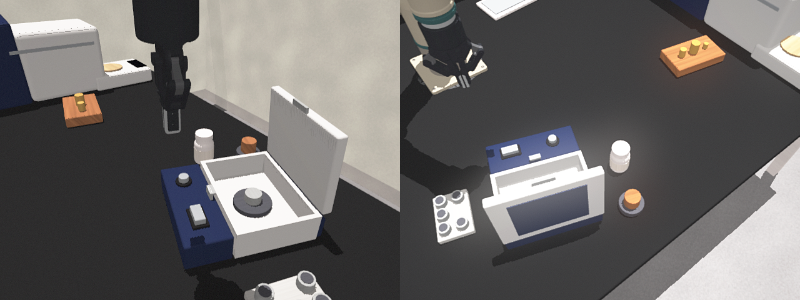

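The lid stands upright at its stop, the jar is where it was and the hand is clear.

```bash
python3 -c "
from cell import workorder
print(workorder.finish_job())"
```

```text
the job is handed in; nothing more can be done
None
```

I pressed the release button and the lid sprang open to its upright stop. The start button wasn't pressed and the jar wasn't moved; the hand is clear, and I handed the job in at about 9 s.

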